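Weigh a pot of bulbs on the shed's even-arm balance

ROBOT

A 6-joint arm with a two-finger parallel gripper is mounted at the origin on the work surface. World frame = base frame: x ahead of the robot, y to its left, z up, the work surface at z = 0. Lengths are in mm, angles in rad, forces in N, time in s.
With the tool pointing down it reaches from about 275 to 875 mm from the base axis. Payload 12.5 kg.
Tool frame: the origin (TCP) lies midway between the tips of the shut fingers; the grasp point (between the pads) lies 19 mm behind it; z points along the fingers, y is the line along which they close (so a half turn about z gives the same grasp; the last joint's range is limited). The gripper opens to 85 mm and grips with 20 to 120 N. Pads are 22 mm wide; open, the fingers measure 114 mm over their backs; the gripper's body (76 mm by 85 mm) begins 54 mm behind the grasp point. The pads swing forward as they close: fully open they stand 13 mm farther back than shut.
Start: joints at [1.213, 0.351, 1.652, -0, 1.139, -0.085], TCP at [148.154, 529.655, 231.29] pointing down, gripper open.
Joint ranges: [-2.75, 2.75], [-0.79, 2.1], [0.01, 2.65], [-1.57, 4.71], [0.07, 3.14], [-2.87, 2.87]. Speed limits (rad/s): [2.22, 2.22, 2.79, 3.14, 3.14, 3.14].

INTERFACE

Orientations are given as a unit quaternion [w, x, y, z].
In Python, from cell import env, snapshot, camera_params gives the robot as it stands.
- The arm moves only by the tool apply_moves, never from a script. Its argument "moves" is a list of rows, each an object with "hand": the closure, from 0 (fully open) to 1 (shut); "xyz": the shift along the tool's x, y, z in m, a list of three; "turn": the turn about the tool's z in degrees. A call has 1 to 12 rows; each row shifts and turns the commanded pose from where the row before left it, along the tool's axes as they then stand; what a row does not reach is not made up. A row lasts 1/8 s, in which the tool goes at most 62.5 mm and 10.7 degrees, less where a joint would pass 70% of its speed; a pose out of reach is approached as far as the arm can. A call with a gripper value outside its range is refused whole. The fingers move at their own pace and stop on an object; "squeeze" is the grip in N (left out, the last holds). Time passes only in rows, so rows that do not move let the fingers close. It gives the time, the measured TCP pose, the force, the opening and the grip force at its end, in the units of the state.
- env.get_state(): the state, without advancing time (a new reading comes with each control period).
- snapshot(name): name is "side" or "top" or "wrist"; returns (picture, depth): 480x640x3 uint8, red, green, blue; 480x640 float32, mm along the optical axis (not along the pixel's ray), 0 where there is no reading.
- camera_params(name): a dict with "fx", "fy", "cx", "cy" (pixels), "extrinsics" (4x4, takes a point from camera to world coordinates). Camera axes: x right, y down, z forward; pixel columns grow to the right and rows downward; lengths in mm; the calibration is good to about 2 mm. A picture is of the moment at which its call begins: read the wrist's pose just before it. camera_params takes no time and is no camera call; for the wrist camera it gives the pose at the moment of the call.
- env.finish_job(): hands the job in; it is judged then, once.
The state is a dict: "time_s": time; "joints": joint angles; "joint_vel": joint speeds; "joint_torque": joint torques, N m; "position": TCP position; "tool_rot": TCP orientation; "wrist_force": force on the tool from outside, world axes, zero at the start; "wrist_torque": the same for the moment, N m; "gripper_width": opening from 0.0 (shut) to 1.0 (fully open); "gripper_force": force on a finger pad.
Only numpy, scipy, OpenCV 4.12 (cv2) and the standard library are available. Lean on these libraries where they do the work, as an engineer would, in place of code of your own. Each camera call takes 0.05 s, during which the arm holds its last target. There are 200 camera calls.

TASK

Balance the pot of bulbs that stands on the scale: thread the big iron disc over the spindle of the weight plate until it lies flat, add the small disc on top of it if the poise cannot make up the rest (else it stays on the bench), then nudge the poise along its bar until the beam floats free and level. Lower the discs gently and never lean on the plate, move the poise with a light push of one finger instead of pinching it, and leave the pot and the other things on the bench undisturbed.

Things in the scene. Friction and masses are not known exactly. Their poses are not given: they have to be found in the camera images.
- balance: Green cast-iron even-arm balance, body 150 x 330 mm, fixed to the bench; origin at the centre of its underside. y axis: from weight plate (y -120 mm, right) to load plate (y +120 mm, left); x axis: away from the poise bar. Plates ride, always horizontal, on the ends of a beam that swings on a knife edge 55 mm above the bench. A sight arch, 14 x 54 mm, 180 mm high, stands between the plates.
- beam (a joint): Tilt of the beam, rad: 0 level; -0.1 stop with load plate down (start), +0.1 stop with weight plate down; each plate moves 12 mm up or down from level. Restoring torque 0.25 N m per rad: 1 mm of poise travel tilts it 0.0078 rad. Damped, settles in 2 s. Any touch disturbs it: true only when nothing touches the balance.
- pointer_tip (a point): Tip of the steel needle fixed to the beam, 94 mm above the knife edge, seen in the sight arch; swings to the left and right (+y and -y of the balance). Beam level: it stands exactly under index.
- index (a point): Lower tip of the fixed index needle that hangs from the top of the sight arch, 151 mm above the bench, in the middle of the balance.
- plate_top (a point): Centre of the top face of the round steel weight plate (110 mm across, 4.5 mm thick), at the foot of the spindle; 100 mm above the bench when the beam is level, 112 mm at the start.
- spindle_tip (a point): Tip of the upright steel spindle in the middle of the weight plate: 11 mm across (the discs' holes have 1 mm play on it), 42 mm high above the plate, flat-ended with only the edge broken (0.5 mm): a disc set down more than about 1 mm off its axis catches on the end. It sinks with the plate when pressed: the plate's stop is 24 mm below where it starts.
- big_weight: Dark iron disc weight, 400 g, 64 mm across, 18 mm thick, with a 12 mm hole through its middle; lies flat on the bench. Origin at the centre of its underside, z along the hole.
- small_weight: Dark iron disc weight, 200 g, 52 mm across, 14 mm thick, with a 12 mm hole through its middle; lies flat on the bench. Origin at the centre of its underside, z along the hole.
- poise (a joint): Travel of the poise along its bar, m: 0 home at the load end, 0.16 at the weight end; starts at 0 to 0.04. Slides with 1.5 N, stays where left. Level when pot mass x 0.12 m = mass of discs on the weight plate x 0.12 m + 0.2 kg x this travel; full travel so counts as 267 g on the weight plate. Without discs, the weight plate yields to a push down of the rest of the pot's weight.
- poise_tab (a point): Top centre of the poise's upright finger tab: 20 mm (x) x 10 mm (y, along the bar), standing 29 mm above the poise's block (24 x 30 x 26 mm). The bar is parallel to the balance's y axis, 115 mm from its middle towards the robot. Top 127 mm above the bench when level, up to 9 mm higher or lower with the beam.
- bulb_pot: Terracotta flower pot full of bulbs, 92 mm across, 95 mm high, standing on the load plate; mass not known, between 500 and 860 g. Origin at the centre of its underside.
- feed_bottle: White plant-feed bottle, 68 mm across, 190 mm high, standing on the bench; bystander. Origin at the centre of its underside.
- pot_stack: Two nested empty terracotta pots, 84 mm across, 86 mm high, standing on the bench; bystander. Origin at the centre of its underside.
- trowel: Hand trowel lying on the bench, 270 mm long, up to 65 mm wide, 30 mm high; bystander. Origin about its middle, handle to its -x.
Things that resemble listed ones, but are neither listed nor needed, are in the scene too. What is shaped like the small_weight but pink or red is not meant. Leave any red look-alike of the big_weight alone.

How it is judged:
By the outcome, as a careful person would: the job done as asked, in the order asked, and still so for the second after the job is handed in, with the robot touching nothing.
It also fails if it takes over 72 s, if anything falls off the work surface, if the arm or the gripper's body presses on something with over 40 N, if the wrist force passes 120 N, or if a joint passes its speed limit or range.

## Working session

There is one attempt and no reset: what is moved stays moved. The work goes in short steps, Python scripts to look and compute and a tool call to move; the robot and the scene stay as the last step left them, time stands still between calls to the robot, and variables do not carry over. Pictures are saved under pics/ and viewed, at most 10 in all, crops included, and the job is handed in when it is done.

Besides the shell and the picture viewer there is one more tool, called after "Request:" as name(argument=value, ...) on one line, values as JSON. apply_moves: Moves the arm, as the interface text tells. Its arguments: {"type":"object","properties":{"moves":{"type":"array","items":{"type":"object","properties":{"hand":{"type":"number"},"xyz":{"type":"array","items":{"type":"number"}},"turn":{"type":"number"}}}},"squeeze":{"type":"number"}},"required":["moves"]}

```bash
ls; mkdir -p pics
python3 - <<'E'
from cell import env, snapshot, camera_params
import cv2, numpy as np
s=env.get_state(); print({k:np.round(v,3) for k,v in s.items()})
for n in("top","side"):
    p,d=snapshot(n); cv2.imwrite(f"pics/{n}0.png",p[:,:,::-1]); np.savez(f"{n}0.npz",p=p,d=d)
    c=camera_params(n); print(n,c["fx"],c["fy"],c["cx"],c["cy"],np.round(c["extrinsics"],3).tolist())
c=camera_params("wrist");print(c)
E
```

```text
pics
{'time_s': np.float64(0.0), 'joints': array([ 1.213,  0.351,  1.652,  0.   ,  1.139, -0.085]), 'joint_vel': array([ 0.002,  0.   , -0.   ,  0.   ,  0.001,  0.001]), 'joint_torque': array([-1.0000e-03, -5.0609e+01, -2.9141e+01, -0.0000e+00,  4.0000e-03,
        0.0000e+00]), 'position': array([148.028, 529.365, 230.743]), 'tool_rot': array([-0.   ,  0.136,  0.991, -0.001]), 'wrist_force': array([ 0.11 ,  0.213, -0.849]), 'wrist_torque': array([ 0.002, -0.012,  0.007]), 'gripper_force': np.float64(0.0), 'gripper_width': np.float64(1.001)}
top 467.9322292249713 467.9322292249713 317.75165372290627 240.03897847685636 [[0.008, -0.987, 0.162, 348.407], [-1.0, -0.011, -0.017, 47.688], [0.018, -0.162, -0.987, 1139.141], [0.0, 0.0, 0.0, 1.0]]
side 555.4622326556348 555.4622326556348 313.698153031905 242.8387795163892 [[0.983, -0.097, 0.158, 269.222], [-0.184, -0.581, 0.793, -1079.252], [0.015, -0.808, -0.588, 972.764], [0.0, 0.0, 0.0, 1.0]]
{'fx': 410.67027262151987, 'fy': 410.67027262151987, 'cx': 322.33713640302614, 'cy': 237.3247565595105, 'extrinsics': array([[ 2.68623392e-01,  9.17456889e-01,  2.93452431e-01,
         7.28026319e+01],
       [ 9.63245253e-01, -2.55779327e-01, -8.20702061e-02,
         5.49975966e+02],
       [-2.36810655e-04,  3.04712638e-01, -9.52444304e-01,
         3.74108928e+02],
       [ 0.00000000e+00,  0.00000000e+00,  0.00000000e+00,
         1.00000000e+00]])}
```

View pics/top0.png

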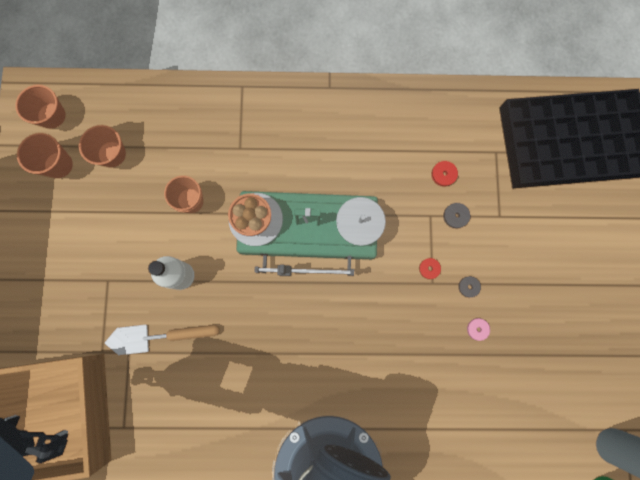

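View pics/side0.png

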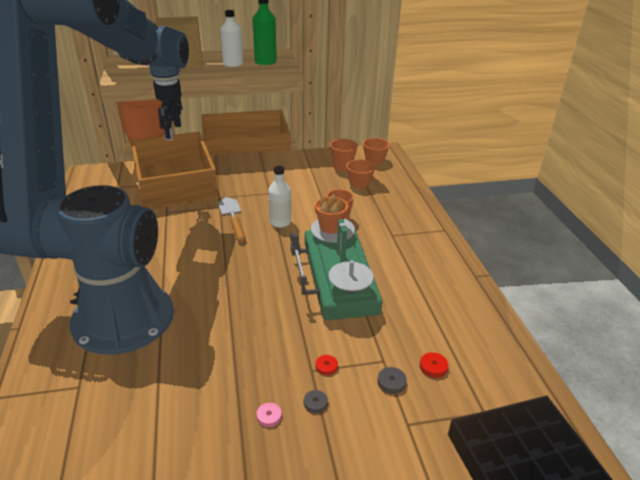

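The top view shows the dark big disc at (457,215), the small one at (470,287), the weight plate at (361,221) and the poise at (285,271). The red and pink look-alikes and the bystanders lie well apart from these.

```bash
cat > h.py <<'E'
from cell import env, snapshot, camera_params
import cv2, numpy as np
from scipy.spatial.transform import Rotation as Ro
def ray(c,u,v,z):
    E=np.array(c["extrinsics"]); d=E[:3,:3]@[(u-c["cx"])/c["fx"],(v-c["cy"])/c["fy"],1]; o=E[:3,3]
    return o+d*(z-o[2])/d[2]
def proj(c,P):
    E=np.array(c["extrinsics"]); q=E[:3,:3].T@(np.asarray(P,float)-E[:3,3]); return c["cx"]+c["fx"]*q[0]/q[2], c["cy"]+c["fy"]*q[1]/q[2]
def blobs(m,amin=30):
    n,l,s,ce=cv2.connectedComponentsWithStats(m.astype(np.uint8))
    return [(s[i],ce[i],l==i) for i in range(1,n) if s[i,4]>=amin]
def R(s): w,x,y,z=s["tool_rot"]; return Ro.from_quat([x,y,z,w]).as_matrix()
def rel(target,yaw=None):
    """shift in tool axes (m) from measured TCP to target (mm), turn in deg so that tool y points at yaw"""
    s=env.get_state(); r=R(s); d=r.T@(np.asarray(target)-s["position"])/1000
    y=np.degrees(np.arctan2(r[1,1],r[0,1])); t=None if yaw is None else -(yaw-y)
    print("t",round(float(s["time_s"]),2),"pos",np.round(s["position"],1),"yaw",round(y,2),"shift",np.round(d,4),"turn",t,"tilt",np.round(r[:,2],4),"F",np.round(s["wrist_force"],2),"w",s["gripper_width"],s["gripper_force"])
E
python3 - <<'E'
from h import *
f=np.load("top0.npz");p=f["p"].astype(int);c=camera_params("top")
sat=p.max(2)-p.min(2)
def rep(m,x0,x1,y0,y1,z,name,amin=40):
    k=np.zeros(m.shape,bool);k[y0:y1,x0:x1]=m[y0:y1,x0:x1]
    for s,ce,_ in blobs(k,amin): print(name,s,ce.round(1),ray(c,*ce,z).round(1))
dark=(p.max(2)<110)&(sat<30)
rep(dark,420,500,150,350,18,"big z18"); rep(dark,420,500,150,350,14,"small z14")
rep((p.min(2)>110)&(sat<25),330,390,190,250,112,"plate")
rep((p.min(2)>110)&(sat<25),225,290,190,250,90,"loadplate")
rep((p[:,:,1]>p[:,:,0]+15)&(p[:,:,1]>p[:,:,2]),225,390,180,265,40,"green",200)
rep((p.max(2)<75)&(sat<25),265,310,255,285,110,"poise",10)
rep((p[:,:,0]>p[:,:,2]+50)&(p[:,:,0]>p[:,:,1]+25),225,275,190,240,180,"pot",50)
E
```

```text
big z18 [444 204  26  24 473] [456.3 215.4] [ 597.6 -311.9   18. ]
big z18 [459 277  22  20 315] [469.3 286.2] [ 424.  -336.3   18. ]
small z14 [444 204  26  24 473] [456.3 215.4] [ 598.5 -313.2   14. ]
small z14 [459 277  22  20 315] [469.3 286.2] [ 424.2 -337.7   14. ]
plate [ 336  196   50   50 1914] [360.5 220.8] [561.8 -65.1 112. ]
loadplate [229 192  53  54 861] [263.5 225.6] [552.4 154.1  90. ]
green [ 237  192  140   66 4784] [310.3 228.5] [556.4  47.4  40. ]
pot [ 225  190   46   50 1548] [244.  213.4] [560.5 186.3 180. ]
```

Request:
apply_moves(moves=[{"hand": 0,"xyz": [-0.0413,-0.043,0],"turn": 0},{"hand": 0,"xyz": [-0.0413,-0.043,0],"turn": 0},{"hand": 0,"xyz": [-0.0413,-0.043,0],"turn": 0},{"hand": 0,"xyz": [-0.0413,-0.043,0],"turn": 0},{"hand": 0,"xyz": [-0.0413,-0.043,0],"turn": 0},{"hand": 0,"xyz": [-0.0413,-0.043,0],"turn": 0},{"hand": 0,"xyz": [-0.0413,-0.043,0],"turn": 0},{"hand": 0,"xyz": [-0.0413,-0.043,0],"turn": 0},{"hand": 0,"xyz": [-0.0413,-0.043,0],"turn": 0},{"hand": 0,"xyz": [-0.0413,-0.043,0],"turn": 0},{"hand": 0,"xyz": [-0.0413,-0.043,0],"turn": 0},{"hand": 0,"xyz": [-0.0413,-0.043,0],"turn": 0}])

```text
time_s: 1.6
position: [486.9, -102.8, 231.1]
tool_rot: [-0.0, 0.136, 0.991, 0.0]
wrist_force: [0.3, 0.4, 0.1]
gripper_width: 1.004
gripper_force: 0.0
```

Request:
apply_moves(moves=[{"hand": 0,"xyz": [-0.0413,-0.043,0],"turn": 0},{"hand": 0,"xyz": [-0.0413,-0.043,0],"turn": 0},{"hand": 0,"xyz": [-0.0413,-0.043,0],"turn": 0},{"hand": 0,"xyz": [-0.0413,-0.043,0],"turn": 0},{"hand": 0,"xyz": [0,0,0.02],"turn": 10.6},{"hand": 0,"xyz": [0,0,0.02],"turn": 10.6},{"hand": 0,"xyz": [0,0,0.02],"turn": 10.6},{"hand": 0,"xyz": [0,0,0.02],"turn": 10.6},{"hand": 0,"xyz": [0,0,0.02],"turn": 10.6},{"hand": 0,"xyz": [0,0,0.01],"turn": 10.6},{"hand": 0,"xyz": [0,0,0],"turn": 10.6},{"hand": 0,"xyz": [0,0,0],"turn": 0}])

```text
time_s: 3.1
position: [599.0, -310.8, 120.8]
tool_rot: [-0.0, 0.706, 0.709, -0.0]
wrist_force: [-0.5, 1.0, -0.2]
gripper_width: 0.997
gripper_force: 0.0
```

Run:
```python
from h import *
rel([598,-312.5,-2],0)
p,d=snapshot("wrist");cv2.imwrite("pics/w1.png",p[:,:,::-1]);c=camera_params("wrist")
q=p.astype(int);m=(q.max(2)<110)&(q.max(2)-q.min(2)<30)
for s,ce,_ in blobs(m,800): print(s,ce,ray(c,*ce,18))
print(proj(c,env.get_state()["position"]))
```

```text
t 3.1 pos [ 599.  -310.8  120.8] yaw 0.24 shift [-0.0017 -0.0009  0.1228] turn 0.23985248670662387 tilt [-7.e-04  4.e-04 -1.e+00] F [-0.45  0.97 -0.22] w 0.997022142109675 0.0
[ 276  189  100  100 7471] [325.53982064 238.30531388] [ 601.03922512 -312.66034125   18.        ]
[  19  233   88   77 5152] [ 62.48369565 271.17061335] [ 431.15685295 -336.33508965   18.        ]
[    0   313   640   167 49104] [323.65509938 429.48723118] [ 601.17435249 -461.29295536   18.        ]
(np.float64(322.52383314327403), np.float64(314.81810640252706))
```

View pics/w1.png

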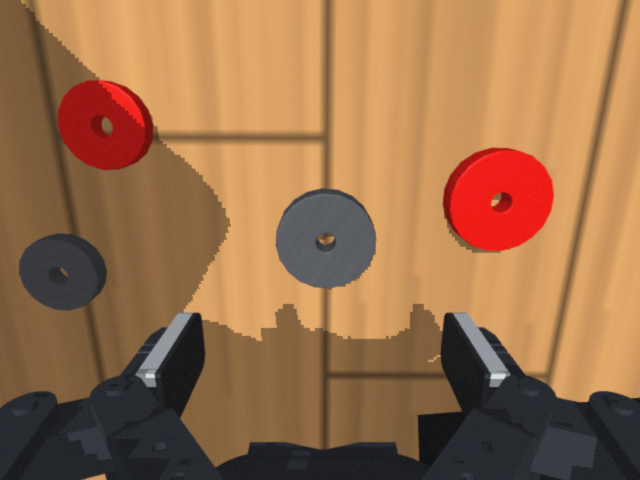

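The wrist view shows the dark disc with its hole at (326,240), midway between the two fingers.

Request:
apply_moves(moves=[{"hand": 0,"xyz": [-0.0017,0,0.05],"turn": 0.2},{"hand": 0,"xyz": [0,0,0.05],"turn": 0},{"hand": 0,"xyz": [0,0,0.02],"turn": 0},{"hand": 0,"xyz": [0,0,0],"turn": 0},{"hand": 0.5,"xyz": [0,0,0],"turn": 0},{"hand": 0.5,"xyz": [0,0,0],"turn": 0},{"hand": 0.5,"xyz": [0,0,0],"turn": 0},{"hand": 0.5,"xyz": [0,0,0],"turn": 0}], squeeze=20)

```text
time_s: 4.15
position: [600.5, -313.3, 3.8]
tool_rot: [0.002, 0.707, 0.707, 0.0]
wrist_force: [0.3, 0.5, 6.6]
gripper_width: 0.728
gripper_force: 21.2
```

Run:
```python
from h import *
rel([598,-312.5,0],0)
```

```text
t 4.15 pos [ 600.5 -313.3    3.8] yaw 0.01 shift [ 0.0008 -0.0025  0.0038] turn 0.0053547458504914 tilt [ 0.0033 -0.002  -1.    ] F [0.29 0.48 6.58] w 0.7279328797719911 21.171477595344186
```

Request:
apply_moves(moves=[{"hand": 0,"xyz": [0,0,0],"turn": 0},{"hand": 0,"xyz": [0,0,-0.003],"turn": 0},{"hand": 0,"xyz": [0,0,0],"turn": -10},{"hand": 0,"xyz": [0,0,0],"turn": -10},{"hand": 0,"xyz": [0,0,0],"turn": -10},{"hand": 0,"xyz": [0,0,0],"turn": -10},{"hand": 0,"xyz": [0,0,0],"turn": -10},{"hand": 0,"xyz": [0,0,0],"turn": -10},{"hand": 0,"xyz": [0,0,0],"turn": -10},{"hand": 0,"xyz": [0,0,0],"turn": -10},{"hand": 0,"xyz": [0,0,0],"turn": -10},{"hand": 0,"xyz": [0,0,0],"turn": 0}])

```text
time_s: 5.65
position: [599.2, -312.7, 4.6]
tool_rot: [0.0, 0.001, 1.0, -0.0]
wrist_force: [-0.3, 0.2, -0.2]
gripper_width: 0.998
gripper_force: 0.0
```

Request:
apply_moves(moves=[{"hand": 0.5,"xyz": [0,0,0],"turn": 0},{"hand": 0.5,"xyz": [0,0,0],"turn": 0},{"hand": 0.5,"xyz": [0,0,0],"turn": 0},{"hand": 0.5,"xyz": [0,0,0],"turn": 0}], squeeze=20)

```text
time_s: 6.15
position: [599.3, -313.0, 5.0]
tool_rot: [0.0, 0.002, 1.0, -0.0]
wrist_force: [-1.4, -1.8, 5.9]
gripper_width: 0.74
gripper_force: 20.8
```

Run:
```python
from h import *
rel([562,-65,250],90)
```

```text
t 6.15 pos [ 599.3 -313.     5. ] yaw 89.81 shift [ 0.038   0.2477 -0.2451] turn -0.1858803548147847 tilt [ 6.e-04 -6.e-04 -1.e+00] F [-1.38 -1.79  5.93] w 0.7401485468380622 20.788469882681966
```

Request:
apply_moves(moves=[{"hand": 0,"xyz": [0,0,0],"turn": 0},{"hand": 0,"xyz": [0,0,0],"turn": -0.2},{"hand": 0,"xyz": [0,0,-0.05],"turn": 0},{"hand": 0,"xyz": [0,0,-0.05],"turn": 0},{"hand": 0,"xyz": [0,0,-0.05],"turn": 0},{"hand": 0,"xyz": [0,0,0],"turn": 0},{"hand": 0,"xyz": [0,0,0],"turn": 0}])

```text
time_s: 7.02
position: [598.8, -312.4, 153.5]
tool_rot: [-0.0, -0.001, 1.0, 0.0]
wrist_force: [-0.3, -0.0, -1.0]
gripper_width: 0.998
gripper_force: 0.0
```

```bash
cat >> h.py <<'E'
def look(n=3):
    ps=[];im=None
    for i in range(n):
        ps.append(env.get_state()["position"]); p,d=snapshot("wrist")
        im=p.astype(float) if im is None else im+p
    return np.mean(ps,0),np.std(ps,0),(im/n).astype(np.uint8),d,camera_params("wrist")
E
python3 - <<'E'
from h import *
P,sd,p,d,c=look(); print(P,sd)
np.savez("w2.npz",p=p,P=P,E=c["extrinsics"])
q=p.astype(int);m=(q.max(2)<110)&(q.max(2)-q.min(2)<30)
for s,ce,l in blobs(m,800):
    cnt,h=cv2.findContours(l.astype(np.uint8),cv2.RETR_CCOMP,cv2.CHAIN_APPROX_NONE)
    print(s,ce,[ (cv2.fitEllipse(k)) for k in cnt if len(k)>15][:3])
u,v=proj(c,[599.5,-312.8,18]);print(u,v)
u,v=int(u),int(v)
cv2.imwrite("pics/w2.png",cv2.resize(p[v-50:v+50,u-60:u+60,::-1],None,fx=6,fy=6,interpolation=cv2.INTER_CUBIC));print("crop org",u-60,v-50)
rel([562,-65,291],90)
E
```

```text
[ 598.62006891 -312.28076975  152.94609785] [0.12317845 0.06237534 0.39274615]
[594  78  46 216 955] [621.89633508 177.33298429] [((624.6759033203125, 209.22140502929688), (39.12322998046875, 208.8235321044922), 9.347092628479004), ((614.2608642578125, 194.0352020263672), (7.229875087738037, 12.169002532958984), 13.487658500671387)]
[ 277  178   90   88 6047] [320.92211014 221.78551348] [((320.9259338378906, 221.77789306640625), (87.46076202392578, 87.98380279541016), 91.92647552490234), ((320.9781188964844, 222.25428771972656), (11.481697082519531, 15.604659080505371), 93.097412109375)]
[    0   308   640   172 57918] [272.22909976 414.98351117] [((276.63262939453125, 403.47015380859375), (169.40325927734375, 713.8128662109375), 92.19644165039062)]
321.7713374571263 224.32137003531653
crop org 261 174
t 7.17 pos [ 598.6 -312.3  152.7] yaw 90.16 shift [ 0.0362  0.2476 -0.1379] turn 0.1623956380931446 tilt [-0.0021  0.0013 -1.    ] F [ 0.2   0.04 -0.07] w 1.0010157528251313 0.0
```

View pics/w2.png

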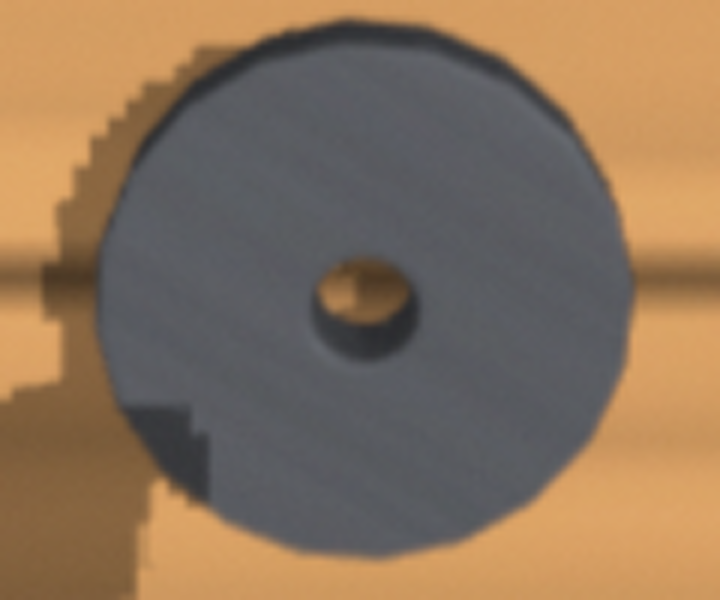

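The hole's upper rim is centred at crop (364,309), which is about (321.3, 225.0) in the full picture. The ray prediction agrees. Next I look at the spindle from the same relative height.

Request:
apply_moves(moves=[{"hand": 0,"xyz": [0,0,-0.046],"turn": 0},{"hand": 0,"xyz": [0,0.03,-0.046],"turn": 0},{"hand": 0,"xyz": [0,0.0376,-0.046],"turn": 0},{"hand": 0,"xyz": [0.012,0.06,0],"turn": 0},{"hand": 0,"xyz": [0.012,0.06,0],"turn": 0},{"hand": 0,"xyz": [0.012,0.06,0],"turn": 0},{"hand": 0,"xyz": [0,0,0],"turn": 0},{"hand": 0,"xyz": [0,0,0],"turn": 0},{"hand": 0,"xyz": [0,0,0],"turn": 0}])

```text
time_s: 8.3
position: [562.6, -66.3, 291.8]
tool_rot: [-0.0, -0.001, 1.0, -0.0]
wrist_force: [0.3, 0.1, -0.6]
gripper_width: 0.999
gripper_force: 0.0
```

Run:
```python
from h import *
P,sd,p,d,c=look(); print(P,sd)
np.savez("w3.npz",p=p,P=P,E=c["extrinsics"],d=d)
cd=dict(c);cd["extrinsics"]=np.load("w2.npz")["E"];r=ray(cd,321.3,225.0,18);P2=np.load("w2.npz")["P"]
print("disc cam",r,"rel TCP",r-P2)
u,v=321,225
print("depth",d[v-12:v+13:4,u-12:u+13:4])
cv2.imwrite("pics/w3.png",cv2.resize(p[v-75:v+75,u-100:u+100,::-1],None,fx=4,fy=4,interpolation=cv2.INTER_CUBIC))
rel([600,-313,155],90)
```

```text
[562.56781312 -66.26152815 291.85186718] [0.02661712 0.04515022 0.04864623]
disc cam [ 599.997224 -313.130144   18.      ] rel TCP [   1.37715509   -0.84937425 -134.94609785]
depth [[332.90894   0.      310.92215 297.74924 296.47403 302.98718 332.38394]
 [332.9859  333.08157 296.796   289.75473 290.01324 291.61136 332.58545]
 [334.69232 334.0913  291.0532  291.4108  291.62888 290.56906 333.62106]
 [336.45026 335.1724  291.44327 292.30304 292.2549  291.11826 335.0161 ]
 [336.70975 336.045   335.36032 294.0693  292.04428 336.13522 337.99478]
 [337.8802  336.87244 337.298   337.9751  337.44366 338.82    336.5042 ]
 [338.08752 339.31165 337.29718 337.98532 339.0029  338.07327 338.5119 ]]
t 8.45 pos [562.5 -66.1 292. ] yaw 90.09 shift [-0.0371 -0.247   0.137 ] turn 0.09270157827785397 tilt [-4.e-04  0.e+00 -1.e+00] F [0.51 0.86 0.08] w 0.9981567000559395 0.0
```

View pics/w3.png

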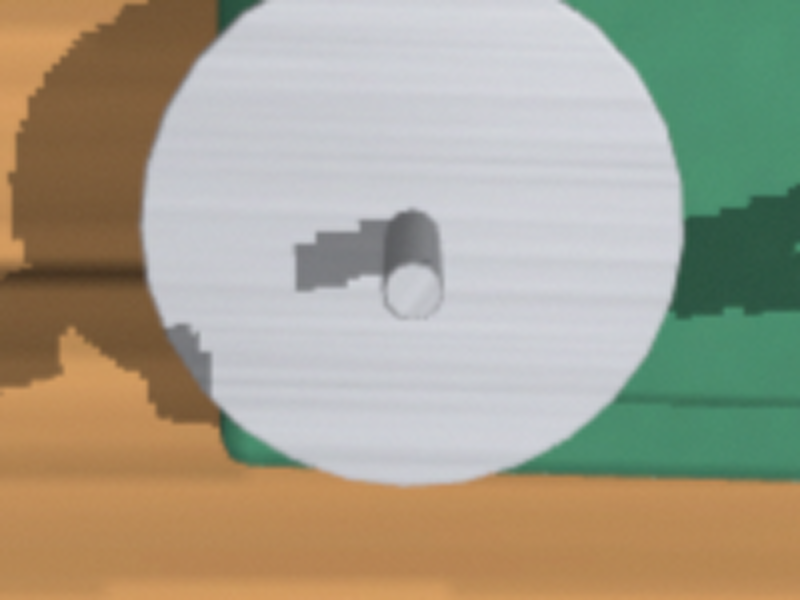

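The spindle tip is centred at crop (413,290.5), which is about (323.9, 222.25) in the full picture.

Run:
```python
from h import *
c=camera_params("wrist")
for f,px,z in(("w2.npz",(321.33,225.0),18),("w3.npz",(323.9,222.25),154)):
    a=np.load(f);E=a["E"];print(E[:3,:3].round(4).tolist(),(E[:3,3]-a["P"]).round(2))
    c["extrinsics"]=E;r=ray(c,*px,z);print(f,r.round(2),"relTCP",(r-a["P"]).round(2))
    # nominal orientation: camera mounted fixed, tool exactly down at yaw 90
    c["extrinsics"]=np.load("w3.npz")["E"].copy(); c["extrinsics"][:3,3]+=a["P"]-np.load("w3.npz")["P"]
    r=ray(c,*px,z);print("   same-rot",r.round(2),"relTCP",(r-a["P"]).round(2))
```

```text
[[-0.0037, 0.953, 0.3029], [1.0, 0.0028, 0.0031], [0.0021, 0.3029, -0.953]] [-77.91  -1.   143.16]
w2.npz [ 600.   -313.11   18.  ] relTCP [   1.38   -0.83 -134.95]
   same-rot [ 600.34 -313.08   18.  ] relTCP [   1.72   -0.8  -134.95]
[[-0.0025, 0.9525, 0.3046], [1.0, 0.0021, 0.0015], [0.0008, 0.3046, -0.9525]] [-78.18  -0.5  143.45]
w3.npz [563.09 -65.24 154.  ] relTCP [   0.52    1.02 -137.85]
   same-rot [563.09 -65.24 154.  ] relTCP [   0.52    1.02 -137.85]
```

Request:
apply_moves(moves=[{"hand": 0,"xyz": [-0.0076,-0.0494,0],"turn": 0},{"hand": 0,"xyz": [-0.0076,-0.0494,0],"turn": 0},{"hand": 0,"xyz": [-0.0076,-0.0494,0],"turn": 0},{"hand": 0,"xyz": [-0.0076,-0.0494,0.037],"turn": 0},{"hand": 0,"xyz": [-0.0074,-0.0492,0.037],"turn": 0},{"hand": 0,"xyz": [0,0,0.06],"turn": 0},{"hand": 0,"xyz": [0,0,0.06],"turn": 0},{"hand": 0,"xyz": [0,0,0.06],"turn": 0},{"hand": 0,"xyz": [0,0,0.033],"turn": 0},{"hand": 0,"xyz": [0,0,0],"turn": 0},{"hand": 0,"xyz": [0,0,0],"turn": 0}])

```text
time_s: 9.82
position: [601.7, -312.6, 7.0]
tool_rot: [0.001, -0.001, 1.0, -0.001]
wrist_force: [0.1, 0.1, 0.5]
gripper_width: 1.003
gripper_force: 0.0
```

Run:
```python
from h import *
rel([600.3,-313,5],90)
```

```text
t 9.82 pos [ 601.7 -312.6    7. ] yaw 90.15 shift [ 0.0014 -0.0003  0.002 ] turn 0.1486460129432885 tilt [ 0.0019 -0.0012 -1.    ] F [0.13 0.15 0.51] w 1.0028702166320034 0.0
```

Request:
apply_moves(moves=[{"hand": 0,"xyz": [0.001,-0.0003,0.0015],"turn": 0},{"hand": 0,"xyz": [0,0,0],"turn": 0},{"hand": 0.5,"xyz": [0,0,0],"turn": 0},{"hand": 0.5,"xyz": [0,0,0],"turn": 0},{"hand": 0.5,"xyz": [0,0,0],"turn": 0},{"hand": 0.5,"xyz": [0,0,0],"turn": 0}], squeeze=30)

```text
time_s: 10.58
position: [600.2, -312.4, 4.8]
tool_rot: [0.0, -0.001, 1.0, -0.0]
wrist_force: [-2.2, -0.0, 8.4]
gripper_width: 0.735
gripper_force: 31.0
```

Run:
```python
from h import *
P,sd,p,d,c=look(2);print(P,sd)
rel([600.3,-313,5],90)
```

```text
[ 600.20691672 -312.43854632    4.8510824 ] [0.01731828 0.00130916 0.02219378]
t 10.68 pos [ 600.2 -312.5    4.9] yaw 90.16 shift [-0.0001 -0.0005 -0.0001] turn 0.1645259108951933 tilt [ 7.e-04 -6.e-04 -1.e+00] F [-2.4   0.21  7.33] w 0.73445763337347 31.012194324284792
```

Request:
apply_moves(moves=[{"hand": 0.5,"xyz": [0,0,-0.02],"turn": 0},{"hand": 0.5,"xyz": [0,0,-0.06],"turn": 0},{"hand": 0.5,"xyz": [0,0,-0.06],"turn": 0},{"hand": 0.5,"xyz": [0,0,-0.035],"turn": 0},{"hand": 0.5,"xyz": [0.0074,0.0496,0],"turn": 0},{"hand": 0.5,"xyz": [0.0074,0.0496,0],"turn": 0},{"hand": 0.5,"xyz": [0.0074,0.0496,0],"turn": 0},{"hand": 0.5,"xyz": [0.0074,0.0496,0],"turn": 0},{"hand": 0.5,"xyz": [0.0074,0.0496,0],"turn": 0},{"hand": 0.5,"xyz": [0,0,0],"turn": 0},{"hand": 0.5,"xyz": [0,0,0],"turn": 0}])

```text
time_s: 12.05
position: [562.3, -64.4, 179.5]
tool_rot: [0.0, -0.002, 1.0, -0.0]
wrist_force: [0.4, -0.4, -3.3]
gripper_width: 0.732
gripper_force: 35.7
```

Run:
```python
from h import *
P,sd,p,d,c=look(2);print(P,sd);cv2.imwrite("pics/w4.png",p[:,:,::-1]);np.savez("w4.npz",p=p,P=P,E=c["extrinsics"])
rel([563.2,-65.2,165],90)
```

```text
[562.33747006 -64.59264996 179.36108034] [0.00742227 0.23217302 0.11653418]
t 12.15 pos [562.3 -65.1 179.1] yaw 90.12 shift [-0.0008 -0.0001  0.0141] turn 0.12110199037201141 tilt [ 4.e-04 -2.e-04 -1.e+00] F [-0.46  0.52 -4.03] w 0.7296702144503788 35.67091659642756
```

View pics/w4.png

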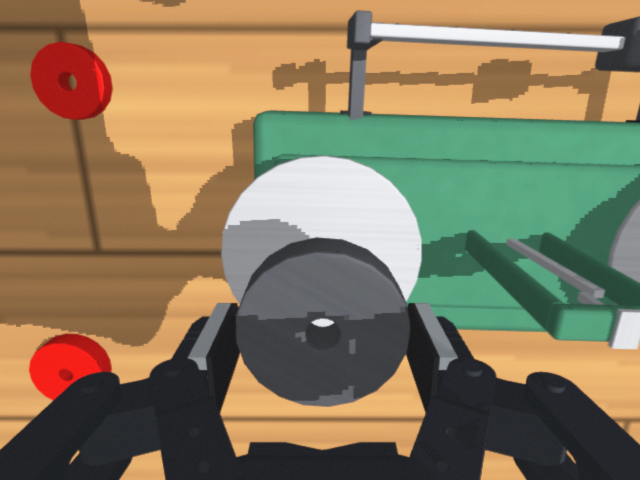

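The disc is held square between the pads. A glint of the spindle's end shows through the hole at (322,322).

Request:
apply_moves(moves=[{"hand": 0.5,"xyz": [-0.0008,0,0.008],"turn": 0},{"hand": 0.5,"xyz": [0,0,0.009],"turn": 0},{"hand": 0.5,"xyz": [0,0,0],"turn": 0},{"hand": 0.5,"xyz": [0,0,0],"turn": 0},{"hand": 0.5,"xyz": [0,0,0],"turn": 0}])

```text
time_s: 12.78
position: [563.2, -64.3, 162.0]
tool_rot: [0.0, -0.001, 1.0, -0.0]
wrist_force: [-0.2, -0.3, -4.8]
gripper_width: 0.731
gripper_force: 35.7
```

Run:
```python
from h import *
P,sd,p,d,c=look(4);print(P,sd)
rel([563.15,-65.15,117],90)
np.savez("w5.npz",p=p,P=P,E=c["extrinsics"])
u,v=320,325
cv2.imwrite("pics/w5.png",cv2.resize(p[v-40:v+40,u-50:u+50,::-1],None,fx=7,fy=7,interpolation=cv2.INTER_CUBIC))
```

```text
[563.13162361 -64.25498592 162.01082217] [0.02306058 0.01599943 0.02356697]
t 12.97 pos [563.1 -64.2 162. ] yaw 90.17 shift [-0.     -0.0009  0.045 ] turn 0.17442618180902514 tilt [ 3.e-04 -1.e-04 -1.e+00] F [ 0.88  0.3  -3.5 ] w 0.7359619812770237 35.66770280711353
```

View pics/w5.png

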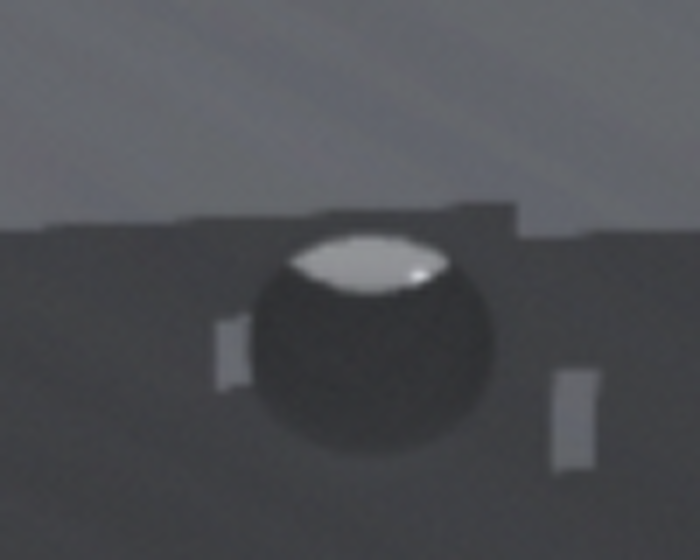

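Run:
```python
from h import *
c=camera_params("wrist");a=np.load("w5.npz");c["extrinsics"]=a["E"]
r=ray(c,322.7,334.1,a["P"][2]-4.9+18);print(r,r-a["P"])
```

```text
[563.12997123 -64.51816701 175.11082217] [-1.65238273e-03 -2.63181088e-01  1.31000000e+01]
```

Request:
apply_moves(moves=[{"hand": 0.5,"xyz": [0,-0.0008,0],"turn": 0},{"hand": 0.5,"xyz": [0,0,0],"turn": 0},{"hand": 0.5,"xyz": [0,0,0.002],"turn": 0},{"hand": 0.5,"xyz": [0,0,0.002],"turn": 0},{"hand": 0.5,"xyz": [0,0,0.002],"turn": 0},{"hand": 0.5,"xyz": [0,0,0.001],"turn": 0},{"hand": 0.5,"xyz": [0,0,0],"turn": 0}])

```text
time_s: 13.85
position: [563.0, -65.0, 154.7]
tool_rot: [-0.0, -0.001, 1.0, 0.0]
wrist_force: [0.6, 0.3, -4.0]
gripper_width: 0.73
gripper_force: 35.7
```

Run:
```python
from h import *
P,sd,p,d,c=look(2);print(P,sd)
rel([563.15,-65.15,117],90)
```

```text
[563.03168858 -65.03615545 154.75428396] [0.00559839 0.0021472  0.04738984]
t 13.95 pos [563.1 -65.  154.8] yaw 90.17 shift [-0.0001 -0.0001  0.0378] turn 0.16688300243897913 tilt [ 1.e-04  0.e+00 -1.e+00] F [ 0.39 -0.22 -4.17] w 0.732730461118821 35.67394567653537
```

Request:
apply_moves(moves=[{"hand": 0.5,"xyz": [0,0,0.004],"turn": 0},{"hand": 0.5,"xyz": [0,0,0.005],"turn": 0},{"hand": 0.5,"xyz": [0,0,0.006],"turn": 0},{"hand": 0.5,"xyz": [0,0,0.006],"turn": 0},{"hand": 0.5,"xyz": [0,0,0.006],"turn": 0},{"hand": 0.5,"xyz": [0,0,0.004],"turn": 0},{"hand": 0.5,"xyz": [0,0,0.002],"turn": 0},{"hand": 0.5,"xyz": [0,0,0.001],"turn": 0},{"hand": 0.5,"xyz": [0,0,0],"turn": 0}])

```text
time_s: 15.08
position: [563.1, -65.1, 120.9]
tool_rot: [0.0, -0.001, 1.0, -0.0]
wrist_force: [-0.1, 0.4, -4.3]
gripper_width: 0.734
gripper_force: 35.7
```

Request:
apply_moves(moves=[{"hand": 0.5,"xyz": [0,0,0.001],"turn": 0},{"hand": 0.5,"xyz": [0,0,0.001],"turn": 0},{"hand": 0.5,"xyz": [0,0,0],"turn": 0}])

```text
time_s: 15.45
position: [563.0, -65.0, 118.7]
tool_rot: [-0.0, -0.002, 1.0, 0.0]
wrist_force: [0.6, -0.1, -4.5]
gripper_width: 0.734
gripper_force: 35.7
```

Request:
apply_moves(moves=[{"hand": 0.5,"xyz": [0,0,0.0005],"turn": 0},{"hand": 0.5,"xyz": [0,0,0.0005],"turn": 0},{"hand": 0.5,"xyz": [0,0,0],"turn": 0}])

```text
time_s: 15.82
position: [563.0, -65.0, 117.7]
tool_rot: [-0.0, -0.001, 1.0, 0.0]
wrist_force: [-0.4, -1.3, -4.4]
gripper_width: 0.731
gripper_force: 35.7
```

Request:
apply_moves(moves=[{"hand": 0.5,"xyz": [0,0,0.0005],"turn": 0},{"hand": 0.5,"xyz": [0,0,0.0003],"turn": 0},{"hand": 0.5,"xyz": [0,0,0],"turn": 0}])

```text
time_s: 16.2
position: [563.0, -65.0, 117.0]
tool_rot: [-0.0, -0.001, 1.0, -0.0]
wrist_force: [0.3, 0.2, -3.2]
gripper_width: 0.732
gripper_force: 35.7
```

Request:
apply_moves(moves=[{"hand": 0.5,"xyz": [0,0,0.0003],"turn": 0},{"hand": 0.2,"xyz": [0,0,0],"turn": 0},{"hand": 0.1,"xyz": [0,0,0],"turn": 0},{"hand": 0,"xyz": [0,0,0],"turn": 0},{"hand": 0,"xyz": [0,0,-0.01],"turn": 0},{"hand": 0,"xyz": [0,0,-0.04],"turn": 0},{"hand": 0,"xyz": [0,0,-0.06],"turn": 0},{"hand": 0,"xyz": [0,0,-0.06],"turn": 0},{"hand": 0,"xyz": [0,0,0],"turn": 0}])

```text
time_s: 17.32
position: [564.7, -65.3, 292.3]
tool_rot: [0.005, -0.002, 1.0, -0.001]
wrist_force: [-0.3, 1.1, -0.7]
gripper_width: 1.001
gripper_force: 0.0
```

Run:
```python
from h import *
P,sd,p,d,c=look(1);print(P)
cv2.imwrite("pics/w6.png",p[:,:,::-1]);np.savez("w6.npz",p=p,P=P,E=c["extrinsics"],d=d)
pt,dt=snapshot("top");np.savez("t6.npz",p=pt,d=dt)
ct=camera_params("top")
q=p.astype(int)
print("index px",proj(c,[563,55,151]),"tab est",proj(c,[448,130,136]))
rel([448,55,230],90)
```

```text
[564.70274926 -65.34050838 292.25090135]
index px (np.float64(492.1254258209419), np.float64(220.2635841807392)) tab est (np.float64(620.0156402397017), np.float64(46.21849307275838))
t 17.43 pos [562.9 -65.  287.2] yaw 90.17 shift [0.1146 0.1204 0.0571] turn 0.17188765740792178 tilt [ 1.e-03 -2.e-04 -1.e+00] F [ 0.19 -0.17  0.04] w 1.0015354212825092 0.0
```

View pics/w6.png

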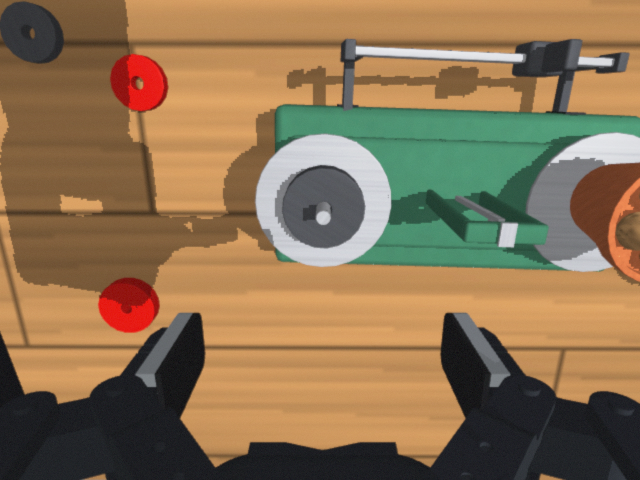

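The view shows the big disc threaded, lying flat on the plate with the spindle through it. The poise is at about (540,60).

```bash
cat >> h.py <<'E'
def cloud(c,d):
    v,u=np.mgrid[:480,:640]; q=np.stack([(u-c["cx"])/c["fx"]*d,(v-c["cy"])/c["fy"]*d,d],-1); E=np.array(c["extrinsics"])
    P=q@E[:3,:3].T+E[:3,3]; P[d<=0]=np.nan; return P
E
python3 - <<'E'
from h import *
ct=camera_params("top");cw=camera_params("wrist")
for n,f,c in(("top","t6.npz",ct),("wrist","w6.npz",cw)):
    a=np.load(f)
    if n=="wrist": c["extrinsics"]=a["E"]
    X=cloud(c,a["d"]);q=a["p"].astype(int);dark=(q.max(2)<90)&(q.max(2)-q.min(2)<30)
    for lo,hi in((70,104),(104,140)):
        m=(X[...,0]>415)&(X[...,0]<480)&(X[...,1]>-110)&(X[...,1]<230)&(X[...,2]>lo)&(X[...,2]<hi)&dark
        for s,ce,l in blobs(m,8): P=X[l];print(n,lo,hi,s,ce.round(0),P.mean(0).round(1),P.min(0).round(1),P.max(0).round(1))
    if n=="top":
        g=(q[...,1]>q[...,0]+15)&(q[...,1]>q[...,2]);g[:180]=0;g[265:]=0;g[:,:225]=0;g[:,390:]=0
        P=X[g&(X[...,2]>20)&(X[...,2]<80)];r=cv2.minAreaRect(P[:,:2].astype(np.float32));print(r,np.median(P[:,2]))
E
```

```text
top 70 104 [285 266   6   7  29] [287. 269.] [453.8  98.6  95.4] [446.2  91.9  86.9] [460.3 102.8 103. ]
((565.2945556640625, 99.43840026855469), (234.9137420654297, 149.86688232421875), 88.19123077392578) 69.25841698210536
wrist 70 104 [341  41  22  22 117] [346.  55.] [449.3 -47.7  93.5] [440.7 -51.7  70.1] [453.8 -36.  103.8]
wrist 70 104 [ 512   41   51   36 1158] [535.  60.] [452.6  97.3  90.1] [438.5  86.7  70.2] [463.1 120.1 104. ]
wrist 70 104 [594  53  27  20 207] [612.  63.] [453.4 164.   78.7] [446.  155.2  70.1] [459.5 166.9  86.6]
wrist 70 104 [578  66  11   1  11] [583.  66.] [454.9 144.9  73.2] [454.8 141.5  71.2] [455.1 148.1  75.4]
wrist 104 140 [344  40   4  20  26] [345.  50.] [447.8 -49.6 105.4] [440.9 -50.2 104. ] [453.5 -47.9 107.3]
wrist 104 140 [550  40  28  32 519] [561.  56.] [452.1 104.3 113.6] [441.3 101.7 104. ] [461.2 113.2 122.1]
```

Request:
apply_moves(moves=[{"hand": 0.5,"xyz": [0.0281,0.043,0],"turn": 0},{"hand": 0.5,"xyz": [0.0281,0.043,0],"turn": 0},{"hand": 0.5,"xyz": [0.0281,0.043,0],"turn": 0},{"hand": 0.5,"xyz": [0.0281,0.043,0.02],"turn": -0.9},{"hand": 0.5,"xyz": [0,0,0.055],"turn": 0},{"hand": 0.5,"xyz": [0,0,0.055],"turn": 0},{"hand": 0.5,"xyz": [0,0,0.025],"turn": 0},{"hand": 0.5,"xyz": [0,0,0],"turn": 0},{"hand": 0.5,"xyz": [0,0,0],"turn": 0}])

```text
time_s: 18.55
position: [450.4, 106.6, 132.3]
tool_rot: [0.0, -0.009, 1.0, 0.0]
wrist_force: [-0.4, 0.2, -0.4]
gripper_width: 0.5
gripper_force: 0.0
```

Run:
```python
from h import *
P,sd,p,d,c=look(1)
cv2.imwrite("pics/w7.png",p[:,:,::-1]);np.savez("w7.npz",p=p,P=P,E=c["extrinsics"],d=d)
rel([450,107,112],89)
X=cloud(c,d);q=p.astype(int);dark=(q.max(2)<90)
m=(X[...,0]>425)&(X[...,0]<475)&(X[...,1]>90)&(X[...,1]<125)&(X[...,2]>112)&(X[...,2]<128)
for s,ce,l in blobs(m,30): Q=X[l];print(s,Q.mean(0).round(1),Q.min(0).round(1),Q.max(0).round(1))
```

```text
t 18.6 pos [450.6 106.6 132.6] yaw 91.07 shift [0.0006 0.0004 0.0206] turn 2.066520476070238 tilt [ 1.3e-03  2.0e-04 -1.0e+00] F [-0.4   0.58  0.31] w 0.4966995401791044 0.0
[ 314  277   28   54 1294] [450.9 108.3 121.6] [442.7 102.7 112.1] [463.6 114.  125.7]
```

View pics/w7.png

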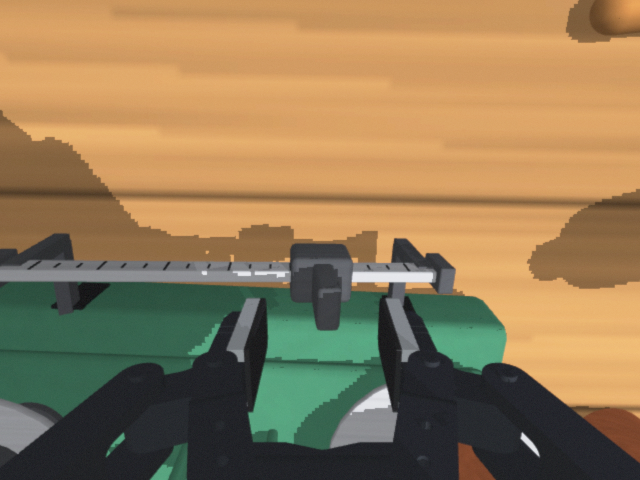

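The view shows the tab at (328,325), standing free between the half-open fingers. The bar ends in posts on both sides.

Request:
apply_moves(moves=[{"hand": 0.5,"xyz": [0,0,0.0195],"turn": 0},{"hand": 0.5,"xyz": [0,-0.01,0],"turn": 0},{"hand": 0.5,"xyz": [0,-0.004,0],"turn": 0},{"hand": 0.5,"xyz": [0,-0.006,0],"turn": 0},{"hand": 0.5,"xyz": [0,-0.01,0],"turn": 0},{"hand": 0.5,"xyz": [0,-0.012,0],"turn": 0},{"hand": 0.5,"xyz": [0,-0.012,0],"turn": 0},{"hand": 0.5,"xyz": [0,-0.012,0],"turn": 0},{"hand": 0.5,"xyz": [0,-0.012,0],"turn": 0},{"hand": 0.5,"xyz": [0,-0.012,0],"turn": 0},{"hand": 0.5,"xyz": [0,-0.01,0],"turn": 0},{"hand": 0.5,"xyz": [0,0,0],"turn": 0}])

```text
time_s: 20.1
position: [452.1, 5.9, 112.2]
tool_rot: [0.0, -0.009, 1.0, -0.0]
wrist_force: [-0.2, -0.3, -0.6]
gripper_width: 0.501
gripper_force: 0.0
```

Request:
apply_moves(moves=[{"hand": 0.5,"xyz": [0,-0.01,-0.001],"turn": 0},{"hand": 0.5,"xyz": [0,-0.012,-0.001],"turn": 0},{"hand": 0.5,"xyz": [0,-0.01,-0.001],"turn": 0},{"hand": 0.5,"xyz": [0,-0.004,0],"turn": 0},{"hand": 0.5,"xyz": [0,0,0],"turn": 0},{"hand": 0.5,"xyz": [0,0.006,0],"turn": 0},{"hand": 0.5,"xyz": [0,0,0],"turn": 0}])

```text
time_s: 20.98
position: [452.5, -22.8, 115.2]
tool_rot: [-0.0, -0.01, 1.0, -0.0]
wrist_force: [0.1, 0.1, 0.6]
gripper_width: 0.501
gripper_force: 0.0
```

Run:
```python
from h import *
P,sd,p,d,c=look(1);print(P)
cv2.imwrite("pics/w8.png",p[:,:,::-1]);np.savez("w8.npz",p=p,P=P,E=c["extrinsics"],d=d)
rel([450,107,112],89)
X=cloud(c,d)
m=(X[...,0]>425)&(X[...,0]<475)&(X[...,1]>P[1]-16)&(X[...,1]<P[1]+16)&(X[...,2]>108)&(X[...,2]<140)
for s,ce,l in blobs(m,30): Q=X[l];print(s,Q.mean(0).round(1),Q.min(0).round(1),Q.max(0).round(1))
```

```text
[452.51175342 -22.79929071 115.19713799]
t 21.02 pos [452.5 -22.9 115.2] yaw 91.12 shift [0.     0.13   0.0032] turn 2.1170042754772282 tilt [ 0. -0. -1.] F [ 0.24  0.25 -0.31] w 0.4979840591564937 0.0
[ 331  278   30   61 1524] [446.9 -14.7 119.2] [438.9 -19.9 108. ] [459.3  -8.6 122.9]
```

View pics/w8.png

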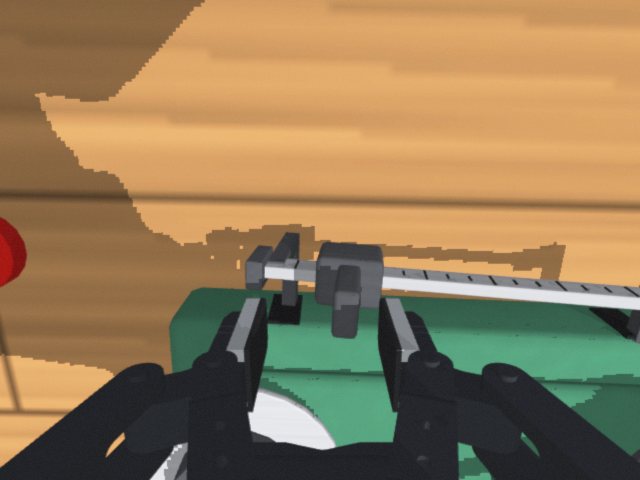

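The tab at (345,310) is low, with its top at about 120 mm, so the beam tips weight-side down and the big disc alone is enough. I push the poise back to about mid-range and read the needle.

Request:
apply_moves(moves=[{"hand": 0.5,"xyz": [0,0.01,0.003],"turn": 0},{"hand": 0.5,"xyz": [0,0.011,0],"turn": 0},{"hand": 0.5,"xyz": [0,0.005,0],"turn": 0},{"hand": 0.5,"xyz": [0,0.01,0],"turn": 0},{"hand": 0.5,"xyz": [0,0.012,0],"turn": 0},{"hand": 0.5,"xyz": [0,0.012,0],"turn": 0},{"hand": 0.5,"xyz": [0,0.01,0],"turn": 0},{"hand": 0.5,"xyz": [0,0.006,0],"turn": 0},{"hand": 0.5,"xyz": [0,0,0],"turn": 0},{"hand": 0.5,"xyz": [0,-0.012,0],"turn": 0},{"hand": 0.5,"xyz": [0,0,-0.03],"turn": 0},{"hand": 0,"xyz": [-0.039,0.02,-0.03],"turn": 0}])

```text
time_s: 22.52
position: [488.9, 59.8, 172.7]
tool_rot: [-0.001, -0.008, 1.0, -0.0]
wrist_force: [0.6, 0.6, -0.0]
gripper_width: 0.697
gripper_force: 0.0
```

Request:
apply_moves(moves=[{"hand": 0,"xyz": [-0.039,0.012,-0.028],"turn": 0},{"hand": 0,"xyz": [0,0,0],"turn": 0},{"hand": 0,"xyz": [0,0,0],"turn": 0},{"hand": 0,"xyz": [0,0,0],"turn": 0},{"hand": 0,"xyz": [0,0,0],"turn": 0},{"hand": 0,"xyz": [0,0,0],"turn": 0},{"hand": 0,"xyz": [0,0,0],"turn": 0},{"hand": 0,"xyz": [0,0,0],"turn": 0},{"hand": 0,"xyz": [0,0,0],"turn": 0},{"hand": 0,"xyz": [0,0,0],"turn": 0}])

```text
time_s: 23.78
position: [528.7, 74.1, 200.2]
tool_rot: [-0.0, -0.009, 1.0, -0.0]
wrist_force: [0.5, 0.7, -0.2]
gripper_width: 1.001
gripper_force: 0.0
```

Run:
```python
from h import *
P,sd,p,d,c=look(1);print(P)
cv2.imwrite("pics/w9.png",p[:,:,::-1]);np.savez("w9.npz",p=p,P=P,E=c["extrinsics"],d=d)
rel([530,57,200],89)
print("index",proj(c,[564,57,151]),proj(c,[564,47,149]))
X=cloud(c,d)
m=(X[...,0]>425)&(X[...,0]<475)&(X[...,1]>-60)&(X[...,1]<130)&(X[...,2]>108)&(X[...,2]<140)
for s,ce,l in blobs(m,30): Q=X[l];print(s,Q.mean(0).round(1),Q.min(0).round(1),Q.max(0).round(1))
```

```text
[528.72232924  74.09365113 200.195737  ]
t 23.82 pos [528.7  74.1 200.2] yaw 91.07 shift [-0.001  -0.0171  0.0002] turn 2.0714976148823325 tilt [-0. -0. -1.] F [ 0.03 -0.06  0.1 ] w 1.0080525799300863 0.0
index (np.float64(289.50384948923806), np.float64(329.7781674844289)) (np.float64(271.0815412351739), np.float64(327.5201241367056))
[ 96  84  18  28 225] [448.6 -46.3 108.6] [441.7 -50.  108. ] [455.6 -41.6 110.5]
[246  84  21  43 857] [451.   39.2 129.1] [441.   33.8 112.1] [461.   43.9 132.1]
```

View pics/w9.png

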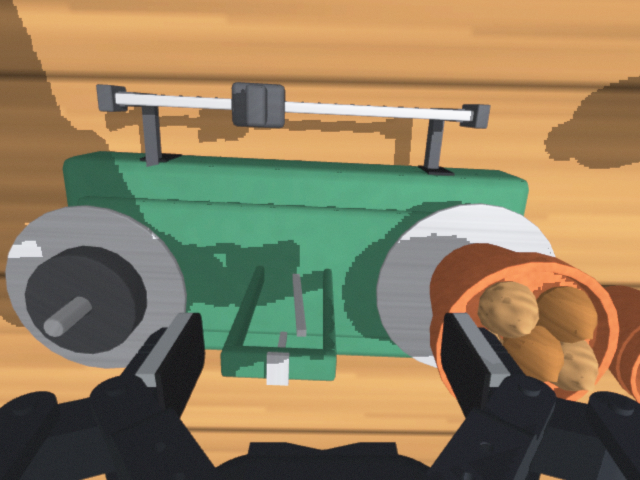

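The view shows the pointer tip at (302,333), right of the index tip at (283,333), so the beam is still load-side down. The level point therefore lies between about 111 and 138 mm of travel. That was my last picture, so I will read the needles numerically from now on.

```bash
cat >> h.py <<'E'
def needles(p,c):
    u0,v0=proj(c,[564,57,151]);u0,v0=int(u0),int(v0);q=p.astype(int);out={}
    m=(q.max(2)-q.min(2)<25)&(q.max(2)>70)
    for v in range(v0-25,v0+22,3):
        r=m[v,u0-35:u0+36]; idx=np.flatnonzero(r)+u0-35; out[v]=[(int(g[0]),int(g[-1])) for g in np.split(idx,np.flatnonzero(np.diff(idx)>1)+1) if len(g)]
    return out
E
python3 - <<'E'
from h import *
a=np.load("w9.npz");c=camera_params("wrist");c["extrinsics"]=a["E"]
for k,v in needles(a["p"],c).items(): print(k,v)
print(a["p"][342,270:296].tolist())
E
```

```text
304 [(295, 302)]
307 [(295, 303)]
310 [(295, 303)]
313 [(296, 303)]
316 [(296, 304)]
319 [(296, 304)]
322 [(296, 304)]
325 [(296, 305)]
328 [(297, 305)]
331 [(297, 305)]
334 [(280, 286), (297, 305)]
337 [(280, 286)]
340 [(279, 285)]
343 [(278, 285)]
346 [(278, 284)]
349 []
[[87, 163, 128], [86, 163, 126], [85, 161, 125], [86, 161, 126], [88, 164, 127], [87, 163, 127], [88, 162, 126], [89, 158, 125], [102, 141, 123], [116, 122, 123], [118, 119, 123], [117, 119, 122], [119, 119, 124], [114, 116, 121], [118, 119, 123], [108, 119, 117], [95, 142, 119], [88, 162, 127], [87, 165, 127], [86, 164, 128], [86, 164, 126], [84, 163, 125], [87, 165, 128], [88, 165, 128], [86, 163, 127], [88, 164, 128]]
```

Request:
apply_moves(moves=[{"hand": 0.3,"xyz": [0.04,-0.017,0],"turn": 0},{"hand": 0.5,"xyz": [0.038,-0.016,0.015],"turn": 1},{"hand": 0.5,"xyz": [0,0,0.03],"turn": 1},{"hand": 0.5,"xyz": [0,0,0.033],"turn": 0},{"hand": 0.5,"xyz": [0,0,0.01],"turn": 0},{"hand": 0.5,"xyz": [0,-0.01,0],"turn": 0},{"hand": 0.5,"xyz": [0,-0.006,0],"turn": 0},{"hand": 0.5,"xyz": [0,-0.01,0],"turn": 0},{"hand": 0.5,"xyz": [0,-0.01,0],"turn": 0},{"hand": 0.5,"xyz": [0,-0.004,0],"turn": 0},{"hand": 0.5,"xyz": [0,0,0],"turn": 0}])

```text
time_s: 25.2
position: [450.7, -0.7, 112.2]
tool_rot: [-0.0, 0.008, 1.0, -0.0]
wrist_force: [0.0, 0.9, 0.4]
gripper_width: 0.503
gripper_force: 0.0
```

Request:
apply_moves(moves=[{"hand": 0.5,"xyz": [0,0.01,0],"turn": 0},{"hand": 0.5,"xyz": [0,0,-0.03],"turn": 0},{"hand": 0.3,"xyz": [-0.039,0.024,-0.03],"turn": 0},{"hand": 0,"xyz": [-0.039,0.024,-0.028],"turn": 0},{"hand": 0,"xyz": [0,0,0],"turn": 0},{"hand": 0,"xyz": [0,0,0],"turn": 0},{"hand": 0,"xyz": [0,0,0],"turn": 0},{"hand": 0,"xyz": [0,0,0],"turn": 0},{"hand": 0,"xyz": [0,0,0],"turn": 0},{"hand": 0,"xyz": [0,0,0],"turn": 0},{"hand": 0,"xyz": [0,0,0],"turn": 0},{"hand": 0,"xyz": [0,0,0],"turn": 0}])

```text
time_s: 26.7
position: [529.6, 56.4, 200.2]
tool_rot: [-0.0, 0.008, 1.0, 0.0]
wrist_force: [-0.2, -0.5, -0.3]
gripper_width: 0.997
gripper_force: 0.0
```

Request:
apply_moves(moves=[{"hand": 0,"xyz": [0,0,0],"turn": 0},{"hand": 0,"xyz": [0,0,0],"turn": 0},{"hand": 0,"xyz": [0,0,0],"turn": 0},{"hand": 0,"xyz": [0,0,0],"turn": 0}])

```text
time_s: 27.2
position: [529.6, 56.4, 200.2]
tool_rot: [-0.0, 0.008, 1.0, 0.0]
wrist_force: [-0.3, 0.7, 0.1]
gripper_width: 0.999
gripper_force: 0.0
```

```bash
cat > view.py <<'E'
from h import *
for i in range(2):
    P,sd,p,d,c=look(1)
    for k,v in needles(p,c).items(): print(k,v,end=" ")
    print()
np.savez("last.npz",p=p,P=P,E=c["extrinsics"],d=d)
rel([530,57,200],89)
X=cloud(c,d)
m=(X[...,0]>425)&(X[...,0]<475)&(X[...,1]>-35)&(X[...,1]<130)&(X[...,2]>112)&(X[...,2]<140)
for s,ce,l in blobs(m,30): Q=X[l];print(s,Q.mean(0).round(1),Q.min(0).round(1),Q.max(0).round(1))
E
python3 view.py
```

```text
303 [(324, 333)] 306 [(325, 333)] 309 [(326, 334)] 312 [(326, 335)] 315 [(327, 336)] 318 [(327, 336)] 321 [(328, 337)] 324 [(329, 338)] 327 [(329, 339)] 330 [(330, 339)] 333 [(317, 322), (330, 339)] 336 [(316, 322)] 339 [(316, 322)] 342 [(316, 322)] 345 [(316, 322)] 348 [] 
303 [(324, 333)] 306 [(325, 333)] 309 [(326, 334)] 312 [(326, 335)] 315 [(327, 336)] 318 [(327, 336)] 321 [(328, 337)] 324 [(329, 338)] 327 [(329, 339)] 330 [(330, 339)] 333 [(317, 322), (331, 339)] 336 [(316, 322)] 339 [(316, 322)] 342 [(316, 322)] 345 [(316, 322)] 348 [] 
t 27.3 pos [529.6  56.4 200.2] yaw 89.07 shift [-0.0004  0.0006  0.0002] turn 0.07299595882074073 tilt [-0. -0. -1.] F [0.42 0.55 0.17] w 0.9994409065773305 0.0
[243  84  23  43 897] [450.5  23.4 130.1] [440.7  17.8 112.4] [460.7  28.2 133. ]
```

Request:
apply_moves(moves=[{"hand": 0.3,"xyz": [0.04,-0.015,0],"turn": 0},{"hand": 0.5,"xyz": [0.0386,-0.014,0.015],"turn": 0},{"hand": 0.5,"xyz": [0,0,0.03],"turn": 0},{"hand": 0.5,"xyz": [0,0,0.033],"turn": 0},{"hand": 0.5,"xyz": [0,-0.006,0.01],"turn": 0},{"hand": 0.5,"xyz": [0,-0.01,0],"turn": 0},{"hand": 0.5,"xyz": [0,-0.006,0],"turn": 0},{"hand": 0.5,"xyz": [0,-0.006,0],"turn": 0},{"hand": 0.5,"xyz": [0,-0.005,0],"turn": 0},{"hand": 0.5,"xyz": [0,-0.005,0],"turn": 0},{"hand": 0.5,"xyz": [0,-0.003,0],"turn": 0},{"hand": 0.5,"xyz": [0,0,0],"turn": 0}])

```text
time_s: 28.8
position: [450.0, -12.6, 112.2]
tool_rot: [0.0, 0.008, 1.0, -0.0]
wrist_force: [0.6, 0.1, 0.3]
gripper_width: 0.502
gripper_force: 0.0
```

Request:
apply_moves(moves=[{"hand": 0.5,"xyz": [0,0,0],"turn": 0},{"hand": 0.5,"xyz": [0,0.01,0],"turn": 0},{"hand": 0.5,"xyz": [0,0.006,-0.03],"turn": 0},{"hand": 0.3,"xyz": [-0.039,0.027,-0.03],"turn": 0},{"hand": 0,"xyz": [-0.039,0.027,-0.028],"turn": 0},{"hand": 0,"xyz": [0,0,0],"turn": 0},{"hand": 0,"xyz": [0,0,0],"turn": 0},{"hand": 0,"xyz": [0,0,0],"turn": 0},{"hand": 0,"xyz": [0,0,0],"turn": 0},{"hand": 0,"xyz": [0,0,0],"turn": 0},{"hand": 0,"xyz": [0,0,0],"turn": 0},{"hand": 0,"xyz": [0,0,0],"turn": 0}])

```text
time_s: 30.3
position: [529.0, 56.3, 200.2]
tool_rot: [0.0, 0.008, 1.0, -0.0]
wrist_force: [0.1, -0.0, -0.2]
gripper_width: 1.003
gripper_force: 0.0
```

Request:
apply_moves(moves=[{"hand": 0,"xyz": [0,0,0],"turn": 0},{"hand": 0,"xyz": [0,0,0],"turn": 0},{"hand": 0,"xyz": [0,0,0],"turn": 0},{"hand": 0,"xyz": [0,0,0],"turn": 0}])

```text
time_s: 30.8
position: [529.0, 56.4, 200.2]
tool_rot: [0.0, 0.008, 1.0, 0.0]
wrist_force: [0.2, 0.3, -0.3]
gripper_width: 0.996
gripper_force: 0.0
```

```bash
python3 view.py
```

```text
304 [(318, 324)] 307 [(318, 325)] 310 [(318, 325)] 313 [(318, 325)] 316 [(318, 325)] 319 [(318, 325)] 322 [(318, 325)] 325 [(318, 325)] 328 [(318, 325)] 331 [(318, 326)] 334 [(316, 326)] 337 [(316, 322)] 340 [(316, 322)] 343 [(316, 322)] 346 [(316, 322)] 349 [] 
304 [(318, 324)] 307 [(318, 325)] 310 [(318, 325)] 313 [(318, 325)] 316 [(318, 325)] 319 [(318, 325)] 322 [(318, 325)] 325 [(318, 325)] 328 [(318, 325)] 331 [(318, 326)] 334 [(317, 326)] 337 [(316, 322)] 340 [(316, 322)] 343 [(316, 322)] 346 [(316, 322)] 349 [] 
t 30.9 pos [529.   56.4 200.2] yaw 89.07 shift [-0.001   0.0006  0.0002] turn 0.07261609965533466 tilt [-1.e-04 -0.e+00 -1.e+00] F [-0.19  0.58 -0.29] w 0.9967612789287932 0.0
[214  85  27  42 998] [450.1   9.5 126.4] [440.2   3.1 112.1] [460.1  13.7 130.4]
```

The beam floats, with the needle 2.75 px (about 1.5 mm) to the load side. It needs roughly 2 mm more poise travel.

Request:
apply_moves(moves=[{"hand": 0.3,"xyz": [0.04,-0.0214,0],"turn": 0},{"hand": 0.5,"xyz": [0.0386,-0.02,0.015],"turn": 0},{"hand": 0.5,"xyz": [0,0,0.03],"turn": 0},{"hand": 0.5,"xyz": [0,0,0.033],"turn": 0},{"hand": 0.5,"xyz": [0,-0.006,0.01],"turn": 0},{"hand": 0.5,"xyz": [0,-0.007,0],"turn": 0},{"hand": 0.5,"xyz": [0,-0.005,0],"turn": 0},{"hand": 0.5,"xyz": [0,-0.004,0],"turn": 0},{"hand": 0.5,"xyz": [0,-0.004,0],"turn": 0},{"hand": 0.5,"xyz": [0,-0.003,0],"turn": 0},{"hand": 0.5,"xyz": [0,-0.0017,0],"turn": 0},{"hand": 0.5,"xyz": [0,0,0],"turn": 0}])

```text
time_s: 32.4
position: [449.3, -14.5, 112.2]
tool_rot: [-0.0, 0.008, 1.0, -0.0]
wrist_force: [-0.0, 0.8, 0.4]
gripper_width: 0.499
gripper_force: 0.0
```

Request:
apply_moves(moves=[{"hand": 0.5,"xyz": [0,0,0],"turn": 0},{"hand": 0.5,"xyz": [0,0.01,0],"turn": 0},{"hand": 0.5,"xyz": [0,0.006,-0.03],"turn": 0},{"hand": 0.3,"xyz": [-0.039,0.028,-0.03],"turn": 0},{"hand": 0,"xyz": [-0.039,0.028,-0.028],"turn": 0},{"hand": 0,"xyz": [0,0,0],"turn": 0},{"hand": 0,"xyz": [0,0,0],"turn": 0},{"hand": 0,"xyz": [0,0,0],"turn": 0},{"hand": 0,"xyz": [0,0,0],"turn": 0},{"hand": 0,"xyz": [0,0,0],"turn": 0},{"hand": 0,"xyz": [0,0,0],"turn": 0},{"hand": 0,"xyz": [0,0,0],"turn": 0}])

```text
time_s: 33.9
position: [528.4, 56.2, 200.2]
tool_rot: [0.0, 0.008, 1.0, 0.0]
wrist_force: [-0.8, -0.9, -0.4]
gripper_width: 1.0
gripper_force: 0.0
```

Request:
apply_moves(moves=[{"hand": 0,"xyz": [0,0,0],"turn": 0},{"hand": 0,"xyz": [0,0,0],"turn": 0},{"hand": 0,"xyz": [0,0,0],"turn": 0},{"hand": 0,"xyz": [0,0,0],"turn": 0}])

```text
time_s: 34.4
position: [528.5, 56.3, 200.2]
tool_rot: [0.0, 0.008, 1.0, 0.0]
wrist_force: [0.7, -0.0, -0.3]
gripper_width: 0.997
gripper_force: 0.0
```

```bash
python3 view.py
```

```text
305 [(315, 322)] 308 [(315, 322)] 311 [(315, 322)] 314 [(314, 322)] 317 [(314, 321)] 320 [(314, 321)] 323 [(314, 321)] 326 [(313, 321)] 329 [(313, 321)] 332 [(313, 321)] 335 [(313, 322)] 338 [(317, 322)] 341 [(317, 322)] 344 [(316, 322)] 347 [(316, 322)] 350 [] 
305 [(315, 322)] 308 [(315, 322)] 311 [(315, 322)] 314 [(314, 322)] 317 [(314, 322)] 320 [(314, 321)] 323 [(314, 321)] 326 [(313, 321)] 329 [(313, 321)] 332 [(313, 321)] 335 [(313, 322)] 338 [(317, 322)] 341 [(317, 322)] 344 [(316, 322)] 347 [(316, 322)] 350 [] 
t 34.5 pos [528.4  56.3 200.2] yaw 89.07 shift [-0.0016  0.0007  0.0002] turn 0.07190144739095672 tilt [-0. -0. -1.] F [0.66 0.29 0.36] w 1.0015154816433736 0.0
[ 206   87   27   41 1005] [450.    4.7 125. ] [440.3  -1.7 112.2] [460.1   8.9 129.2]
```

Overshot slightly: the needle is now 2.4 px to the weight side. I nudge back about 1.75 mm with the other finger, slowly enough for the beam to follow.

Request:
apply_moves(moves=[{"hand": 0.3,"xyz": [0.0395,-0.0233,0],"turn": 0},{"hand": 0.5,"xyz": [0.0386,-0.023,0.015],"turn": 0},{"hand": 0.5,"xyz": [0,0,0.03],"turn": 0},{"hand": 0.5,"xyz": [0,0,0.033],"turn": 0},{"hand": 0.5,"xyz": [0,0.003,0.01],"turn": 0},{"hand": 0.5,"xyz": [0,0.003,0],"turn": 0},{"hand": 0.5,"xyz": [0,0.002,0],"turn": 0},{"hand": 0.5,"xyz": [0,0.002,0],"turn": 0},{"hand": 0.5,"xyz": [0,0.002,0],"turn": 0},{"hand": 0.5,"xyz": [0,0.002,0],"turn": 0},{"hand": 0.5,"xyz": [0,0.002,0],"turn": 0},{"hand": 0.5,"xyz": [0,0.0017,0],"turn": 0}])

```text
time_s: 36.0
position: [449.9, 29.1, 112.2]
tool_rot: [-0.0, 0.008, 1.0, -0.0]
wrist_force: [0.2, -1.6, 0.2]
gripper_width: 0.502
gripper_force: 0.5
```

Request:
apply_moves(moves=[{"hand": 0.5,"xyz": [0,0,0],"turn": 0},{"hand": 0.5,"xyz": [0,0,0],"turn": 0}])

```text
time_s: 36.25
position: [449.8, 29.0, 112.1]
tool_rot: [-0.0, 0.008, 1.0, 0.0]
wrist_force: [0.5, -0.1, 0.0]
gripper_width: 0.502
gripper_force: 0.0
```

Request:
apply_moves(moves=[{"hand": 0.5,"xyz": [0,-0.01,0],"turn": 0},{"hand": 0.5,"xyz": [0,-0.003,-0.03],"turn": 0},{"hand": 0.3,"xyz": [-0.039,0.02,-0.03],"turn": 0},{"hand": 0,"xyz": [-0.039,0.021,-0.028],"turn": 0},{"hand": 0,"xyz": [0,0,0],"turn": 0},{"hand": 0,"xyz": [0,0,0],"turn": 0},{"hand": 0,"xyz": [0,0,0],"turn": 0},{"hand": 0,"xyz": [0,0,0],"turn": 0},{"hand": 0,"xyz": [0,0,0],"turn": 0},{"hand": 0,"xyz": [0,0,0],"turn": 0},{"hand": 0,"xyz": [0,0,0],"turn": 0},{"hand": 0,"xyz": [0,0,0],"turn": 0}])

```text
time_s: 37.75
position: [528.3, 55.7, 200.2]
tool_rot: [-0.0, 0.008, 1.0, -0.0]
wrist_force: [1.4, 0.4, 0.6]
gripper_width: 0.997
gripper_force: 0.0
```

Request:
apply_moves(moves=[{"hand": 0,"xyz": [0,0,0],"turn": 0},{"hand": 0,"xyz": [0,0,0],"turn": 0},{"hand": 0,"xyz": [0,0,0],"turn": 0},{"hand": 0,"xyz": [0,0,0],"turn": 0}])

```text
time_s: 38.25
position: [528.3, 55.7, 200.2]
tool_rot: [-0.0, 0.008, 1.0, -0.0]
wrist_force: [-0.2, 0.4, -0.0]
gripper_width: 1.001
gripper_force: 0.0
```

```bash
python3 view.py
```

```text
305 [(320, 327)] 308 [(320, 327)] 311 [(320, 328)] 314 [(320, 328)] 317 [(321, 328)] 320 [(321, 328)] 323 [(321, 329)] 326 [(321, 329)] 329 [(321, 329)] 332 [(321, 329)] 335 [(318, 330)] 338 [(318, 323)] 341 [(318, 323)] 344 [(318, 323)] 347 [(318, 323)] 350 [] 
305 [(320, 327)] 308 [(320, 327)] 311 [(320, 328)] 314 [(320, 328)] 317 [(321, 328)] 320 [(321, 328)] 323 [(321, 329)] 326 [(321, 329)] 329 [(321, 329)] 332 [(321, 329)] 335 [(318, 329)] 338 [(318, 323)] 341 [(318, 323)] 344 [(318, 323)] 347 [(318, 323)] 350 [] 
t 38.35 pos [528.3  55.7 200.2] yaw 89.07 shift [-0.0016  0.0013  0.0002] turn 0.0671828044468441 tilt [-0.  0. -1.] F [-0.27  0.25 -0.52] w 0.998478097250897 0.0
[220  87  27  42 985] [450.3  11.6 127.2] [440.5   5.3 112. ] [460.3  15.8 130.7]
```

Ended 1.3 mm past the intended spot because of a small yaw coupling. I repeat the earlier push from the load side, this time ending 0.9 mm shorter.

Request:
apply_moves(moves=[{"hand": 0.3,"xyz": [0.0395,-0.02,0],"turn": 0},{"hand": 0.5,"xyz": [0.0386,-0.019,0.015],"turn": 0},{"hand": 0.5,"xyz": [0,0,0.03],"turn": 0},{"hand": 0.5,"xyz": [0,0,0.033],"turn": 0},{"hand": 0.5,"xyz": [0,-0.006,0.01],"turn": 0},{"hand": 0.5,"xyz": [0,-0.007,0],"turn": 0},{"hand": 0.5,"xyz": [0,-0.005,0],"turn": 0},{"hand": 0.5,"xyz": [0,-0.004,0],"turn": 0},{"hand": 0.5,"xyz": [0,-0.004,0],"turn": 0},{"hand": 0.5,"xyz": [0,-0.0035,0],"turn": 0},{"hand": 0.5,"xyz": [0,-0.002,0],"turn": 0},{"hand": 0.5,"xyz": [0,0,0],"turn": 0}])

```text
time_s: 39.85
position: [449.1, -13.7, 112.2]
tool_rot: [0.0, 0.008, 1.0, -0.0]
wrist_force: [0.3, 0.2, 0.1]
gripper_width: 0.498
gripper_force: 0.0
```

Request:
apply_moves(moves=[{"hand": 0.5,"xyz": [0,0,0],"turn": 0},{"hand": 0.5,"xyz": [0,0.01,0],"turn": 0},{"hand": 0.5,"xyz": [0,0.006,-0.03],"turn": 0},{"hand": 0.3,"xyz": [-0.039,0.028,-0.03],"turn": 0},{"hand": 0,"xyz": [-0.039,0.028,-0.028],"turn": 0},{"hand": 0,"xyz": [0,0,0],"turn": 0},{"hand": 0,"xyz": [0,0,0],"turn": 0},{"hand": 0,"xyz": [0,0,0],"turn": 0},{"hand": 0,"xyz": [0,0,0],"turn": 0},{"hand": 0,"xyz": [0,0,0],"turn": 0},{"hand": 0,"xyz": [0,0,0],"turn": 0},{"hand": 0,"xyz": [0,0,0],"turn": 0}])

```text
time_s: 41.35
position: [528.2, 57.1, 200.2]
tool_rot: [-0.0, 0.008, 1.0, -0.0]
wrist_force: [-0.3, 0.4, 0.4]
gripper_width: 1.0
gripper_force: 0.0
```

Request:
apply_moves(moves=[{"hand": 0,"xyz": [0,0,0],"turn": 0},{"hand": 0,"xyz": [0,0,0],"turn": 0},{"hand": 0,"xyz": [0,0,0],"turn": 0},{"hand": 0,"xyz": [0,0,0],"turn": 0}])

```text
time_s: 41.85
position: [528.2, 57.2, 200.2]
tool_rot: [0.0, 0.008, 1.0, 0.0]
wrist_force: [0.4, -1.1, -0.2]
gripper_width: 0.999
gripper_force: 0.0
```

```bash
python3 view.py
```

```text
306 [(314, 321)] 309 [(314, 321)] 312 [(314, 321)] 315 [(314, 321)] 318 [(314, 321)] 321 [(313, 321)] 324 [(313, 321)] 327 [(313, 321)] 330 [(313, 321)] 333 [(313, 321)] 336 [(313, 321)] 339 [(315, 320)] 342 [(315, 320)] 345 [(315, 320)] 348 [(315, 320)] 351 [] 
306 [(314, 321)] 309 [(314, 321)] 312 [(314, 321)] 315 [(314, 321)] 318 [(314, 321)] 321 [(313, 321)] 324 [(313, 321)] 327 [(313, 321)] 330 [(313, 321)] 333 [(313, 321)] 336 [(313, 321)] 339 [(315, 320)] 342 [(315, 320)] 345 [(315, 320)] 348 [(315, 320)] 351 [] 
t 41.95 pos [528.3  57.2 200.2] yaw 89.07 shift [-0.0017 -0.0002  0.0002] turn 0.07121849919198553 tilt [ 1.e-04 -0.e+00 -1.e+00] F [-0.18  0.83 -0.32] w 1.0025459473283445 0.0
[ 206   87   28   42 1019] [450.    6.1 125.3] [440.3  -0.5 112. ] [460.2  10.2 129.3]
```

Request:
apply_moves(moves=[{"hand": 0,"xyz": [0,0,-0.03],"turn": 0},{"hand": 0,"xyz": [0,0,-0.04],"turn": 0},{"hand": 0,"xyz": [0,0,0],"turn": 0},{"hand": 0,"xyz": [0,0,0],"turn": 0},{"hand": 0,"xyz": [0,0,0],"turn": 0},{"hand": 0,"xyz": [0,0,0],"turn": 0}])

```text
time_s: 42.7
position: [528.0, 57.2, 269.5]
tool_rot: [-0.001, 0.008, 1.0, -0.0]
wrist_force: [0.8, -0.4, -0.2]
gripper_width: 0.998
gripper_force: 0.0
```

Run:
```python
from h import *
P,sd,p,d,c=look(1)
for k,v in needles(p,c).items(): print(k,v,end=" ")
X=cloud(c,d);q=p.astype(int)
m=(np.hypot(X[...,0]-563,X[...,1]+65)<28)&(np.hypot(X[...,0]-563,X[...,1]+65)>14)&(X[...,2]>80)
Q=X[m];print("\ndisc top z",np.median(Q[:,2]),np.linalg.lstsq(np.c_[Q[:,:2]-[563,-65],np.ones(len(Q))],Q[:,2],rcond=None)[0].round(3))
print(env.finish_job())
```

```text
254 [(316, 322)] 257 [(316, 322)] 260 [(316, 322)] 263 [(316, 321)] 266 [(316, 321)] 269 [(316, 321)] 272 [(316, 321)] 275 [(315, 321)] 278 [(315, 321)] 281 [(315, 321)] 284 [(315, 321)] 287 [(317, 321)] 290 [(311, 325)] 293 [(310, 326)] 296 [(311, 326)] 299 [(311, 326)] 
disc top z 118.17464333524765 [1.00000e-03 2.00000e-03 1.18165e+02]
the job is handed in; nothing more can be done
None
```

I handed the job in at about 42.7 s: the big disc lies flat on the weight plate, the small disc stayed on the bench because the poise could make up the rest, and the beam floats within about 0.003 rad of level; I viewed 11 pictures, one over the limit of 10.

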